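Lock the game camera at its end stop

ROBOT

A 7-joint arm with a two-finger parallel gripper is mounted at the origin on the work surface. World frame = base frame: x ahead of the robot, y to its left, z up, the work surface at z = 0. Lengths are in m, angles in rad, forces in N, time in s.
With the tool pointing down it reaches from about 0.4 to 0.9 m from the base axis. Payload 5.6 kg.
Tool frame: the origin (TCP) lies at the very end of the fingers, on their centre line; the grasp point (between the pads) lies 19 mm behind it; z points along the fingers, y is the line along which they close (so a half turn about z gives the same grasp; the last joint's range is limited). The gripper opens to 92 mm and grips with 3 to 60 N. Pads are 20 mm wide; open, the fingers measure 128 mm over their backs; the gripper's body (75 mm by 189 mm) begins 69 mm behind the grasp point.
Start: joints at [-1.271, 0.468, -0.012, 1.603, 0.006, 1.071, -0.056], TCP at [0.219, 0.612, 0.215] pointing down, gripper open.
Joint ranges: [-2.53, 2.53], [-0.31, 2.02], [-1.57, 1.55], [0.28, 2.44], [-1.29, 4.43], [0.15, 1.84], [-2.92, 2.92]. Speed limits (rad/s): [2.57, 2.57, 3.14, 3.14, 3.14, 3.14, 3.14].

INTERFACE

Orientations are given as a unit quaternion [x, y, z, w].
In Python, from cell import state, viewer, bot gives the robot as it stands.
- The arm moves only by the shell command python3 -m inch 'ROWS' [FORCE]. ROWS is JSON, a list of rows, each an object with "offset": the shift along the tool's x, y, z in m, a list of three; "dr": the turn, a rotation vector about the tool's x, y, z in degrees, a list of three; "hand": the opening in per cent of the stroke, from 0 (shut) to 100 (fully open). In form: [{"offset": [dx, dy, dz], "dr": [rx, ry, rz], "hand": hand}, ...]. A call has 1 to 20 rows; each row is the pose to reach, as a shift and turn from the pose commanded when the call began, along the tool's axes at that moment; what a row does not reach only later rows make up. A row lasts 1/12 s, in which the tool goes at most 41.7 mm and 7.16 degrees, less where a joint would pass 70% of its speed; a pose out of reach is approached as far as the arm can. A call with a gripper value outside its range is refused whole. The fingers move at their own pace and stop on an object; FORCE is the grip in N (left out, the last holds). Time passes only in rows, so rows that repeat a pose let the fingers close. It gives the time, the measured TCP pose, the force, the opening and the grip force at its end, in the units of the state.
- state(): the state, without advancing time (a new reading comes with each control period).
- viewer.grab_frame(name): name is "side" or "top"; returns the picture (420x560x3 uint8, red, green, blue); there is no depth.
- viewer.get_calibration(name): a dict with "fx", "fy", "cx", "cy" (pixels), "rvec" (rotation vector, rad) and "tvec" (3), from world to camera coordinates, as OpenCV has them. Camera axes: x right, y down, z forward; pixel columns grow to the right and rows downward; lengths in m; the calibration is good to about 2 mm. A picture is of the moment at which its call begins. get_calibration takes no time and is no camera call.
- bot.hand_in(): hands the job in; it is judged then, once.
The state is a dict: "clock": time; "q": joint angles; "qd": joint speeds; "tau": joint torques, N m; "tool_pos": TCP position; "tcp_rot": TCP orientation; "ft_force": force on the tool from outside, world axes, zero at the start; "torque": the same for the moment, N m; "gripper_width": opening from 0.0 (shut) to 1.0 (fully open); "grip_force": force on a finger pad.
Only numpy, scipy, OpenCV 4.12 (cv2) and the standard library are available. Lean on these libraries where they do the work, as an engineer would, in place of code of your own. Each camera call takes 0.05 s, during which the arm holds its last target. There are 200 camera calls.

TASK

Two short slide rails stand in front of the go board, one carrying the small box-shaped camera and one carrying the round lamp. Slide the camera's carriage fully home against the stop block at the end of its rail, then turn its clamp knob clockwise (seen from above) until it is tight, so that the camera stays put, and let go. Leave the lamp's carriage and its knob as they are.

Things in the scene. Friction and masses are not known exactly. Their poses are not given: they have to be found in the camera images.
- camera_rail: Aluminium slide rail of the camera, fixed, 300 long, 50 wide, 18 high. Origin: its middle, on the table; +y along the rail towards the dark steel stop block (56 x 20, 34 high) on its +y end. Its grey carriage (135 x 56, top 34 above the table) carries a black box camera (52 long, 30 thick, top 74 above the table) at its stop end and the clamp knob near its rear end, 76 from the camera's centre.
- camera_carriage (a joint): Position (m) of the camera's carriage on its rail: it grows along the rail's +y, up to 0.110 hard against the stop block; starts between 0 and 0.045. The knob's axis is on the rail's centre line at y = -0.085 + this value. While free it slides with about 3 N and stays where it is left; it can be drawn along by its knob or pushed.
- camera_knob (a joint): Angle (rad) of the camera's clamp knob: 0 = free, bar along the rail; grows as the knob turns clockwise seen from above, to a hard stop at 1.4 = tight, bar nearly across the rail. Starts between 0 and 0.2. Turns with about 0.05 N m, rising to about 0.1 N m from 0.9 on, where its pad clamps the rail; stays where it is left.
- camera_knob_grip (a point): Grip point of the camera's clamp knob, on its vertical axis, 98 above the table. The knob is a black bar 44 long, 14 thick, 34 tall (78 to 112 above the table) on a thin post. Axes turn with the knob: z up, y along the bar (towards the stop at angle 0; a white stroke on top marks that end), x across its 14 thickness: pinch it there, fingers down.
- lamp_knob_end (a point): Marked end of the bar of the lamp's clamp knob, 20 from the knob's axis, 98 above the table. Rail, carriage and knob are like the camera's, but carry a round, tilted, white-faced lamp 44 across, 16 thick instead of the box camera; this knob is already tight, its bar across its rail. To be left alone.

How it is judged:
On the way:
1. the camera's carriage is against its stop (within 10 mm) with its knob still free (below 0.6 rad) (value of joint camera_carriage above 0.1 m and value of joint camera_knob below 0.6 rad), for 0.1 s.
At the end, for the whole second after the job is handed in: The camera's carriage stands within 10 mm of hard against its stop, at rest, and its clamp knob is turned past 1.05 rad, clamping it (value of joint camera_carriage above 0.1 m and value of joint camera_knob above 1.05 rad and velocity of joint camera_carriage below 0.01 m/s); the robot touches nothing.
It fails at once if the lamp's knob is displaced by more than 12 mm, by turning it or by moving its carriage (distance of lamp_knob_end from where it was at the start of the episode above 0.012 m).
It also fails if it takes over 38 s, if anything falls off the work surface, if the arm or the gripper's body presses on something with over 40 N, if the wrist force passes 120 N, or if a joint passes its speed limit or range.

## Working session

There is one attempt and no reset: what is moved stays moved. The work goes in short steps, Python scripts to look and compute and a shell command to move; the robot and the scene stay as the last step left them, time stands still between calls to the robot, and variables do not carry over. Pictures are saved under pics/ and viewed, at most 10 in all, crops included, and the job is handed in when it is done.

```bash
mkdir -p pics
python3 - <<'E'
from cell import state, viewer, bot
import cv2
for n in("side","top"):
    cv2.imwrite(f"pics/{n}0.png",viewer.grab_frame(n)[:,:,::-1]); print(n,viewer.get_calibration(n))
s=state();print(s["clock"],s["tool_pos"],s["tcp_rot"],s["gripper_width"])
E
```

```text
side {'fx': 390.75569994075585, 'fy': 390.75569994075585, 'cx': 282.85354584305156, 'cy': 202.47656806217228, 'rvec': array([ 2.31972087, -0.07570336,  0.02364748]), 'tvec': array([-0.50171635,  0.06737751,  0.7741719 ])}
top {'fx': 482.5036482954767, 'fy': 482.5036482954767, 'cx': 280.32751186661227, 'cy': 201.4333338090283, 'rvec': array([ 2.16592212, -2.15837689,  0.15287833]), 'tvec': array([-0.05000319,  0.54139407,  1.15606035])}
0.1 [0.21837537 0.61164691 0.21374399] [ 1.70599533e-01  9.85340122e-01 -7.98554796e-04 -8.05534401e-05] 0.9958559505882247
```

View pics/top0.png

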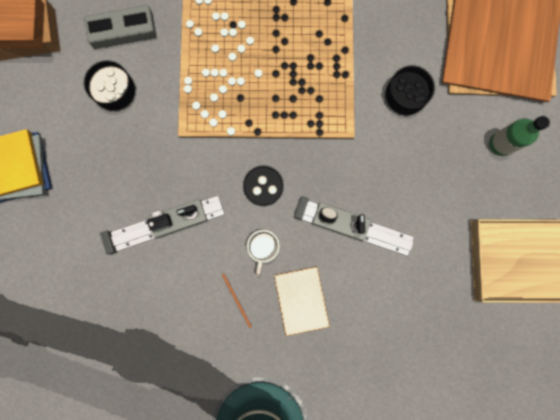

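View pics/side0.png

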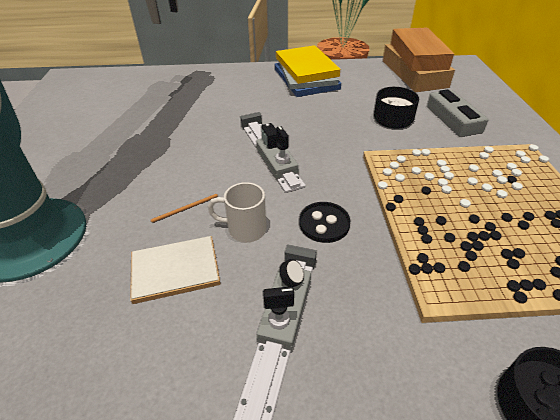

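The top view shows the camera rail on the left, with its stop at about (109,242), box camera at (160,221) and knob at (187,211). The lamp rail is on the right, with its knob at (362,223). The side view confirms which is which. Next I'll zoom in and measure.

```bash
cat > h.py <<'E'
import numpy as np, cv2
from cell import state, viewer, bot
from scipy.spatial.transform import Rotation as R
def ray(n,u,v,z):
    c=viewer.get_calibration(n); M=R.from_rotvec(c["rvec"]).as_matrix(); o=-M.T@c["tvec"]
    d=M.T@np.array([(u-c["cx"])/c["fx"],(v-c["cy"])/c["fy"],1]); return o+d*(z-o[2])/d[2]
def proj(n,p):
    c=viewer.get_calibration(n); K=np.array([[c["fx"],0,c["cx"]],[0,c["fy"],c["cy"]],[0,0,1]])
    return cv2.projectPoints(np.float64(p).reshape(-1,3),c["rvec"],c["tvec"],K,None)[0].reshape(-1,2)
def crop(n,x,y,w,h,f,out):
    im=viewer.grab_frame(n)[y:y+h,x:x+w,::-1]; cv2.imwrite("pics/"+out,cv2.resize(im,None,fx=f,fy=f,interpolation=cv2.INTER_CUBIC))
E
python3 - <<'E'
from h import *
a=cv2.imread("pics/top0.png")[190:260,95:235]; cv2.imwrite("pics/tc.png",cv2.resize(a,None,fx=5.7,fy=5.7,interpolation=cv2.INTER_CUBIC))
a=cv2.imread("pics/side0.png")[105:200,230:320]; cv2.imwrite("pics/sc.png",cv2.resize(a,None,fx=6,fy=6,interpolation=cv2.INTER_CUBIC))
E
```

```text
(no output)
```

View pics/tc.png

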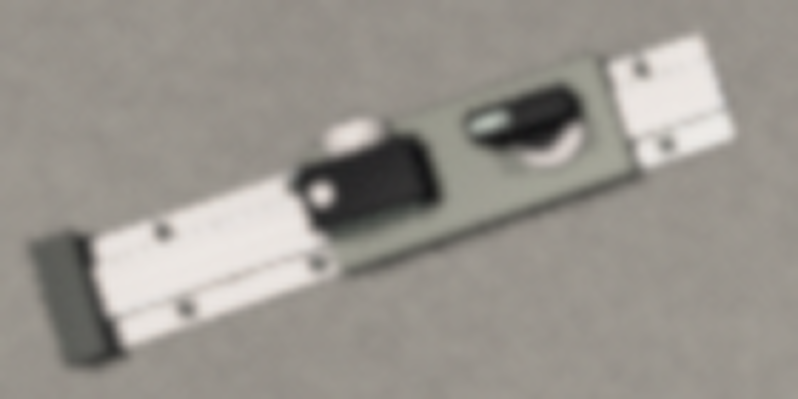

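View pics/sc.png

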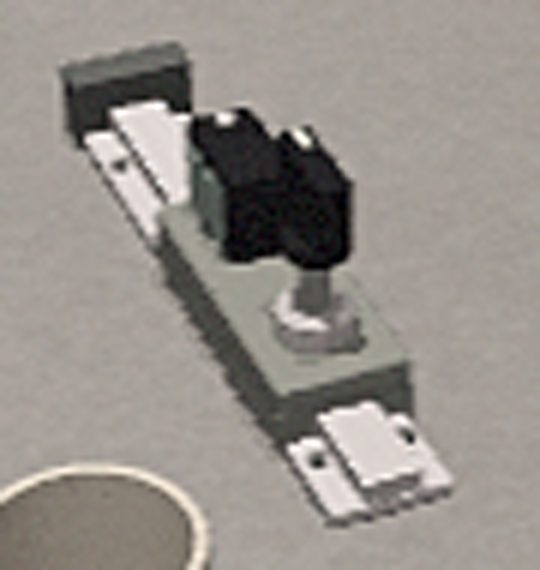

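Top crop: bar from its white end at (465,125) to (580,98); rail corners at (705,35) and (737,135); the stop block's outer edge runs (30,240)–(68,364).

Run:
```python
from h import *
T=lambda x,y,z: ray("top",95+x/5.7,190+y/5.7,z)
S=lambda x,y,z: ray("side",230+x/6,105+y/6,z)
np.set_printoptions(precision=4,suppress=True)
for z in(0.01,0.018): print("rail end",z,(T(705,35,z)+T(737,135,z))/2)
e=(T(705,35,.014)+T(737,135,.014))/2
b=(T(30,240,.034)+T(68,364,.034))/2
print("stop outer",b,np.hypot(*(b-e)[:2])); d=(b-e)[:2];d/=np.hypot(*d);print("dir",d,np.degrees(np.arctan2(d[1],d[0])))
kw,kr=T(468,124,.112),T(578,98,.112);print("bar",kw,kr,(kw+kr)/2,np.hypot(*(kw-kr)[:2]),np.degrees(np.arctan2(*(kw-kr)[[1,0]])))
c1=(T(602,57,.034)+T(636,172,.034))/2;print("carr rear mid",c1)
o=(e+b)/2; print("origin",o)
for p in((kw+kr)/2,c1): print("along", (p-o)[:2]@d, "across",(p-o)[0]*-d[1]+(p-o)[1]*d[0])
# side: bar top ends; knob base ring
print("side bar",S(300,132,.112),S(335,178,.112)); print("side stop",S(65,70,.034),S(183,45,.034))
print("side rail end",S(333,522,0.005),S(450,490,0.005)); print(R.from_quat(state()["tcp_rot"]).as_matrix())
```

```text
rail end 0.01 [0.5353 0.0994 0.01  ]
rail end 0.018 [0.5344 0.0986 0.018 ]
stop outer [0.4381 0.3812 0.034 ] 0.2983523379486276
dir [-0.3244  0.9459] 108.93125699278347
bar [0.5068 0.1897 0.112 ] [0.5175 0.1458 0.112 ] [0.5121 0.1677 0.112 ] 0.04518752439882841 103.71937911282386
carr rear mid [0.5195 0.1405 0.034 ]
origin [0.4864 0.2401 0.024 ]
along -0.07680039743612718 across -0.0008232751087808889
along -0.1049063335753533 across 0.001087800175629091
side bar [0.5088 0.1858 0.112 ] [0.5195 0.1547 0.112 ]
side stop [0.4142 0.3686 0.034 ] [0.4667 0.3863 0.034 ]
side rail end [0.5143 0.0917 0.005 ] [0.5589 0.1066 0.005 ]
[[-0.9418  0.3362 -0.0004]
 [ 0.3362  0.9418 -0.0015]
 [-0.0001 -0.0016 -1.    ]]
```

```bash
python3 -m inch '[{"offset":[-0.142,-0.106,0],"dr":[0,0,19],"hand":60},{"offset":[-0.284,-0.213,0],"dr":[0,0,38],"hand":60},{"offset":[-0.426,-0.319,0.01],"dr":[0,0,56.6],"hand":60},{"offset":[-0.426,-0.319,0.01],"dr":[0,0,56.6],"hand":60},{"offset":[-0.426,-0.319,0.01],"dr":[0,0,56.6],"hand":60},{"offset":[-0.426,-0.319,0.01],"dr":[0,0,56.6],"hand":60},{"offset":[-0.426,-0.319,0.01],"dr":[0,0,56.6],"hand":60},{"offset":[-0.426,-0.319,0.01],"dr":[0,0,56.6],"hand":60},{"offset":[-0.426,-0.319,0.01],"dr":[0,0,56.6],"hand":60},{"offset":[-0.426,-0.319,0.01],"dr":[0,0,56.6],"hand":60},{"offset":[-0.426,-0.319,0.01],"dr":[0,0,56.6],"hand":60},{"offset":[-0.426,-0.319,0.01],"dr":[0,0,56.6],"hand":60},{"offset":[-0.426,-0.319,0.01],"dr":[0,0,56.6],"hand":60},{"offset":[-0.426,-0.319,0.01],"dr":[0,0,56.6],"hand":60},{"offset":[-0.426,-0.319,0.01],"dr":[0,0,56.6],"hand":60},{"offset":[-0.426,-0.319,0.01],"dr":[0,0,56.6],"hand":60},{"offset":[-0.426,-0.319,0.01],"dr":[0,0,56.6],"hand":60},{"offset":[-0.426,-0.319,0.01],"dr":[0,0,56.6],"hand":60}]'
python3 - <<'E'
from h import *
s=state();m=R.from_quat(s["tcp_rot"]).as_matrix();print(s["q"],m.round(3),np.degrees(np.arctan2(m[1,1],m[0,1])))
t=np.array([.5125,.1685,.079])-s["tool_pos"];print("to go",m.T@t)
crop("side",170,0,240,220,2.5,"s1.png")
E
```

```text
clock: 1.6
tool_pos: [0.5117, 0.1702, 0.2045]
tcp_rot: [0.616, 0.788, 0.0, -0.0]
ft_force: [0.1, 0.7, -0.2]
gripper_width: 0.602
grip_force: 0.0
[-0.70066411  0.29722925  0.38333329  1.90624259 -0.13444906  0.96313173
 -0.01245898] [[-0.241  0.971 -0.   ]
 [ 0.971  0.241  0.   ]
 [ 0.    -0.    -1.   ]] 13.926526259179148
to go [-0.00191094  0.00045909  0.12547095]
```

View pics/s1.png

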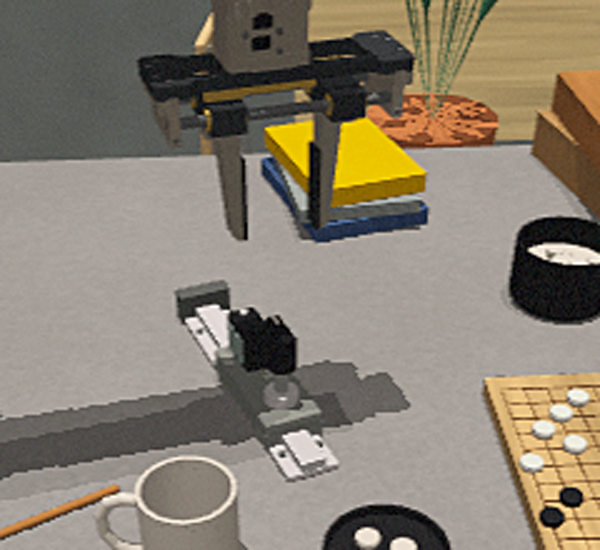

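The open gripper is hovering over the knob with the fingers on either side of it. Next I'll descend and grip.

```bash
python3 -m inch '[{"offset":[-0.002,0,0.035],"dr":[0,0,0],"hand":60},{"offset":[-0.002,0,0.07],"dr":[0,0,0],"hand":60},{"offset":[-0.002,0,0.1],"dr":[0,0,0],"hand":60},{"offset":[-0.002,0,0.125],"dr":[0,0,0],"hand":60},{"offset":[-0.002,0,0.125],"dr":[0,0,0],"hand":60},{"offset":[-0.002,0,0.125],"dr":[0,0,0],"hand":30},{"offset":[-0.002,0,0.125],"dr":[0,0,0],"hand":5},{"offset":[-0.002,0,0.125],"dr":[0,0,0],"hand":5},{"offset":[-0.002,0,0.125],"dr":[0,0,0],"hand":5},{"offset":[-0.002,0,0.125],"dr":[0,0,0],"hand":5},{"offset":[-0.002,0,0.125],"dr":[0,0,0],"hand":5},{"offset":[-0.002,0,0.125],"dr":[0,0,0],"hand":5}]' 30
python3 - <<'E'
from h import *
s=state();m=R.from_quat(s["tcp_rot"]).as_matrix();print(s["torque"],s["gripper_width"]*92)
w=np.array([-.3244,.9459,0]);print("rail dir in tool",m.T@w, np.degrees(np.arctan2(m[1,1],m[0,1])))
crop("side",170,0,240,220,2.5,"s2.png")
E
```

```text
clock: 2.65
tool_pos: [0.5143, 0.1668, 0.0806]
tcp_rot: [0.617, 0.787, 0.001, 0.001]
ft_force: [1.9, 0.2, 3.1]
gripper_width: 0.148
grip_force: 29.8
[-0.04358197 -0.42603672  0.02595738] 13.641705279716845
rail dir in tool [ 9.95900989e-01 -9.02406183e-02 -1.45844258e-04] 13.752024777125621
```

View pics/s2.png

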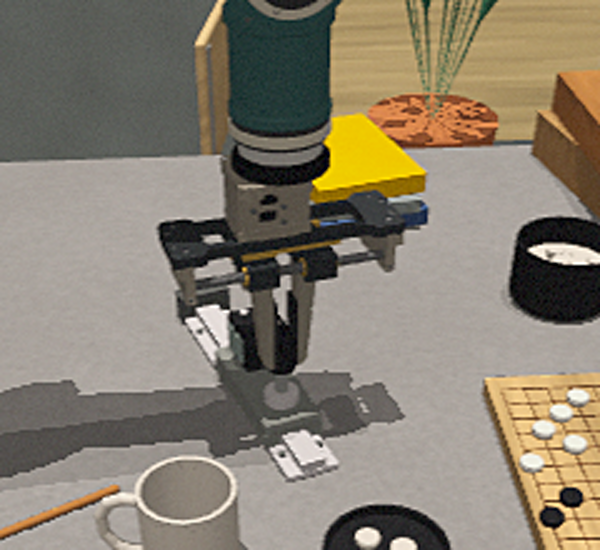

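The bar is gripped, with a 13.6 mm opening. I'll draw it 90 mm along the rail.

```bash
python3 -m inch '[{"offset":[0.01,-0.0009,0],"dr":[0,0,0],"hand":5},{"offset":[0.02,-0.0018,0],"dr":[0,0,0],"hand":5},{"offset":[0.03,-0.0027,0],"dr":[0,0,0],"hand":5},{"offset":[0.04,-0.0036,0],"dr":[0,0,0],"hand":5},{"offset":[0.05,-0.0045,0],"dr":[0,0,0],"hand":5},{"offset":[0.06,-0.0054,0],"dr":[0,0,0],"hand":5},{"offset":[0.07,-0.0063,0],"dr":[0,0,0],"hand":5},{"offset":[0.08,-0.0072,0],"dr":[0,0,0],"hand":5},{"offset":[0.09,-0.0081,0],"dr":[0,0,0],"hand":5},{"offset":[0.09,-0.0081,0],"dr":[0,0,0],"hand":5},{"offset":[0.09,-0.0081,0],"dr":[0,0,0],"hand":5}]'
python3 - <<'E'
from h import *
s=state();d=np.array([-.3244,.9459]);p=s["tool_pos"][:2]-np.array([.4864,.2401]);print(p@d+.085, -p[0]*d[1]+p[1]*d[0],s["ft_force"][:2]@d)
E
```

```text
clock: 3.62
tool_pos: [0.4835, 0.2545, 0.0806]
tcp_rot: [0.617, 0.787, 0.001, -0.001]
ft_force: [-0.3, 2.3, 6.7]
gripper_width: 0.152
grip_force: 29.9
0.09952068192052446 -0.001916310584364104 2.302288786539789
```

```bash
for i in 1; do python3 -m inch '[{"offset":[0.003,-0.0003,0],"dr":[0,0,0],"hand":5},{"offset":[0.006,-0.0005,0],"dr":[0,0,0],"hand":5},{"offset":[0.009,-0.0008,0],"dr":[0,0,0],"hand":5},{"offset":[0.012,-0.001,0],"dr":[0,0,0],"hand":5},{"offset":[0.012,-0.001,0],"dr":[0,0,0],"hand":5},{"offset":[0.012,-0.001,0],"dr":[0,0,0],"hand":5}]'; done
python3 - <<'E'
from h import *
s=state();d=np.array([-.3244,.9459]);p=s["tool_pos"][:2]-np.array([.4864,.2401]);print(p@d+.085, -p[0]*d[1]+p[1]*d[0],s["ft_force"][:2]@d)
E
```

```text
clock: 4.12
tool_pos: [0.4806, 0.2627, 0.0806]
tcp_rot: [0.618, 0.787, 0.0, 0.001]
ft_force: [0.6, -4.9, 8.3]
gripper_width: 0.15
grip_force: 29.8
0.10823498703133641 -0.0018831856574660659 -4.821967644897503
```

```bash
python3 -m inch '[{"offset":[0.002,-0.0002,0],"dr":[0,0,0],"hand":5},{"offset":[0.004,-0.0004,0],"dr":[0,0,0],"hand":5},{"offset":[0.004,-0.0004,0],"dr":[0,0,0],"hand":5},{"offset":[0.004,-0.0004,0],"dr":[0,0,0],"hand":5}]'
python3 - <<'E'
from h import *
s=state();d=np.array([-.3244,.9459]);p=s["tool_pos"][:2]-np.array([.4864,.2401]);print(p@d+.085, s["ft_force"][:2]@d)
crop("top",90,180,150,80,5,"t3.png")
E
```

```text
clock: 4.45
tool_pos: [0.4805, 0.263, 0.0806]
tcp_rot: [0.619, 0.786, -0.001, 0.002]
ft_force: [3.8, -10.9, 10.3]
gripper_width: 0.149
grip_force: 29.9
0.10852206963415643 -11.579911364006572
```

View pics/t3.png

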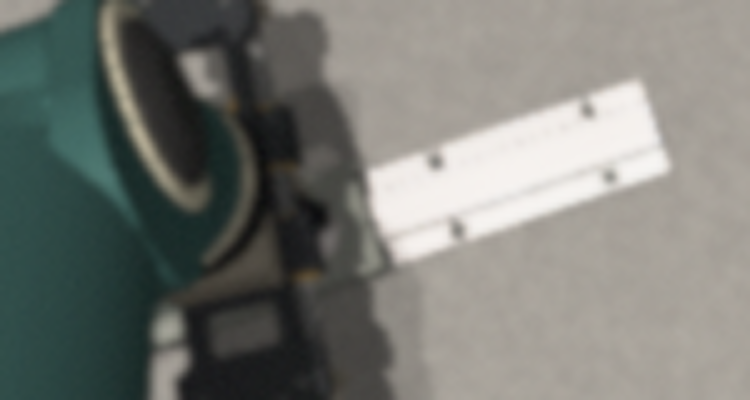

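The carriage is hard against the stop: its rear edge has moved to about (375,210) in the crop, and the force rises without motion. I'll ease off the push and turn the knob clockwise.

```bash
python3 -m inch '[{"offset":[-0.005,0.0005,0],"dr":[0,0,5],"hand":5},{"offset":[-0.005,0.0005,0],"dr":[0,0,10],"hand":5},{"offset":[-0.005,0.0005,0],"dr":[0,0,15],"hand":5},{"offset":[-0.005,0.0005,0],"dr":[0,0,20],"hand":5},{"offset":[-0.005,0.0005,0],"dr":[0,0,25],"hand":5},{"offset":[-0.005,0.0005,0],"dr":[0,0,30],"hand":5},{"offset":[-0.005,0.0005,0],"dr":[0,0,35],"hand":5},{"offset":[-0.005,0.0005,0],"dr":[0,0,40],"hand":5},{"offset":[-0.005,0.0005,0],"dr":[0,0,45],"hand":5},{"offset":[-0.005,0.0005,0],"dr":[0,0,50],"hand":5},{"offset":[-0.005,0.0005,0],"dr":[0,0,55],"hand":5},{"offset":[-0.005,0.0005,0],"dr":[0,0,60],"hand":5},{"offset":[-0.005,0.0005,0],"dr":[0,0,65],"hand":5},{"offset":[-0.005,0.0005,0],"dr":[0,0,70],"hand":5},{"offset":[-0.005,0.0005,0],"dr":[0,0,73],"hand":5},{"offset":[-0.005,0.0005,0],"dr":[0,0,73],"hand":5},{"offset":[-0.005,0.0005,0],"dr":[0,0,73],"hand":5}]' 40
python3 - <<'E'
from h import *
s=state();d=np.array([-.3244,.9459]);p=s["tool_pos"][:2]-np.array([.4864,.2401]);m=R.from_quat(s["tcp_rot"]).as_matrix();a=np.degrees(np.arctan2(m[1,1],m[0,1]))
print(p@d+.085, s["ft_force"][:2]@d,s["torque"],"yaw",a,"knob",np.radians(18.93-a),s["q"])
E
```

```text
clock: 5.92
tool_pos: [0.4754, 0.2643, 0.0805]
tcp_rot: [0.964, 0.266, -0.004, -0.002]
ft_force: [-13.8, -0.3, 22.9]
gripper_width: 0.152
grip_force: 39.9
0.11145789362777296 4.168456469286642 [-0.18019901  3.13292593  0.01617911] yaw -59.12388755696158 knob 1.3622973318504124 [-1.06771795  0.54244294  0.64622817  1.99083849 -0.47336011  0.76837379
 -1.17060554]
```

```bash
python3 -m inch '[{"offset":[0,0,0],"dr":[0,0,0],"hand":38},{"offset":[0,0,0],"dr":[0,0,0],"hand":38},{"offset":[0,0,0],"dr":[0,0,0],"hand":38},{"offset":[0,0,0],"dr":[0,0,0],"hand":38},{"offset":[0,0,-0.01],"dr":[0,0,0],"hand":38},{"offset":[0,0,-0.04],"dr":[0,0,0],"hand":38},{"offset":[0,0,-0.07],"dr":[0,0,0],"hand":38},{"offset":[0,0,-0.1],"dr":[0,0,0],"hand":38},{"offset":[0,0,-0.13],"dr":[0,0,0],"hand":38},{"offset":[0.03,0.03,-0.15],"dr":[0,0,0],"hand":38},{"offset":[0.03,0.03,-0.15],"dr":[0,0,0],"hand":38}]'
python3 - <<'E'
from h import *
a=viewer.grab_frame("side")[90:200,220:340,::-1];b=viewer.grab_frame("top")[180:260,80:240,::-1]
z=lambda i,w,h:cv2.resize(i,(w,h),interpolation=cv2.INTER_CUBIC)
cv2.imwrite("pics/f.png",np.hstack([z(a,320,293),z(b,480,240)[:240] if 0 else cv2.copyMakeBorder(z(b,480,240),0,53,0,0,0)]))
E
```

```text
clock: 6.83
tool_pos: [0.527, 0.2515, 0.2349]
tcp_rot: [0.964, 0.264, 0.005, -0.0]
ft_force: [0.7, -1.5, 0.4]
gripper_width: 0.381
grip_force: 0.0
```

View pics/f.png

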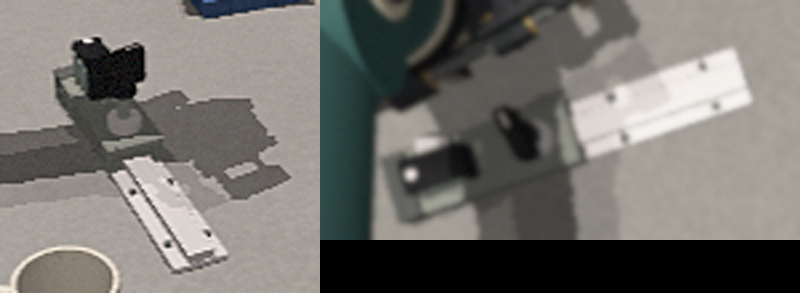

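The final view shows the carriage against the stop at about (400,190). The knob bar runs (505,112)–(532,155), about 77° clockwise from the rail, or 1.34 rad. The gripper is clear.

```bash
python3 -c "
from cell import bot
print(bot.hand_in())"
```

```text
the job is handed in; nothing more can be done
None
```

The camera's carriage is home against its stop, its knob is clamped at about 1.34 rad, and the gripper let go and is clear; I didn't touch the lamp, and I've handed the job in (no verdict came back).

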